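# Close the glue pot and set its dial

## Task

On the craft table stands a glue-melting station whose round lid is sitting proud of the pot. Press the lid down until it is fully home on the steel collar, and then turn the dial so that its pointer rests at the mark with two dots. Leave the things that stand around the station (pencil pot, glue gun, glass jar, roll of tape) where they are.

Things in the scene. Friction and masses are not known exactly. Their poses are not given: they have to be found in the camera images.
- station: Grey glue-melting station, a low box fixed to the table, 200 mm deep (x), 350 mm wide (y), flat deck 70 mm above the table. Origin: centre of its underside. x points to its rear, away from the robot, y to the robot's left, z up. The pot with the lid is on its left, centred at x 0, y +80 mm; the dial's upright axis is at x 0, y -95 mm.
- pot_mouth (a point): Centre of the pot's mouth, level with the top of the steel collar round it (radius 66 mm), which stands 10 mm above the deck, so 80 mm above the table. The lid's underside lies on the collar when the lid is fully home.
- lid_top (a point): Centre of the flat top of the lid's black grip, 38 mm across, 30 mm above the underside of the lid, an aluminium disc 140 mm across, 8 mm thick, with a plug below. Fully home, this point is 110 mm above the table; at the start 8 to 16 mm higher. The lid only slides straight down, stiffly (about 9 N), and stays where it is left.
- lid (a joint): How far the lid is pressed down, in m: 0 is 16 mm proud, 0.016 is fully home on the collar (a hard stop).
- dial_grip (a point): Point on the dial's axis at grip height, 29 mm above the deck. The dial is a black bar 50 mm long, 14 mm wide, from 7 to 37 mm above the deck, on a round skirt 48 mm across. The end with a small nose (to 34 mm from the axis) and a white line on top is the pointer; this point's x axis runs along the bar to the pointer.
- two_dots (a point): Middle of the two-dot mark on the deck, 47 mm from the dial's axis. The white marks round the rear of the dial, 37 to 69 mm from its axis, are, from left to right seen from the robot: a short bar (off), one dot, two dots, three dots.
- dial (a joint): Angle of the dial in rad, growing clockwise seen from above. It clicks into four positions: 0 off (short bar), 0.6 one dot, 1.2 two dots, 1.8 three dots (end stop just beyond). Let go near a position, it pulls itself in. At the start it is at off or at one dot. At 0.9 the pointer lies along the station's x axis.
- pencil_pot: Yellow plastic pot of pencils, 76 mm across, about 170 mm tall with pencils, loose, standing left of the station. Origin: centre of its underside.
- glue_gun: Green glue gun lying flat, about 240 mm long, 36 mm thick, loose, right of the station. Origin: under the middle of its barrel.
- pellet_jar: Small glass jar with a steel cap, 72 mm across, 95 mm tall, loose, behind the station. Origin: centre of its underside.
- tape: Roll of paper tape lying flat, 90 mm across, 24 mm high, loose, in front of the station. Origin: centre of its underside.
Things that resemble listed ones, but are neither listed nor needed, are in the scene too. Several things look just like the pellet_jar: the one meant starts farthest to the robot's right. Of the things that look like the pencil_pot, take the one that is farthest from the robot's base at the start.

How it is judged:
On the way, in this order (a step that is already met when the one before it is completed fails the run):
1. the lid is pressed fully home, the dial not yet at two dots (value of joint lid above 0.0135 m and not (value of joint dial between 1.02 and 1.38 rad)), for 0.2 s.
2. then the dial is turned to two dots, the lid still home (value of joint lid above 0.0135 m and value of joint dial between 1.02 and 1.38 rad), for 0.2 s.
At the end, for the whole second after the job is handed in: The lid is home on the collar (within 2.5 mm), the dial rests at the two-dot mark (within 0.18 rad of 1.2 rad), and the pencil pot, glue gun, glass jar and tape roll stand within 40 mm of where they were, upright (all of step 2 and distance of each of pencil_pot, glue_gun, pellet_jar, tape from where it was at the start of the episode below 0.04 m and angle between each of pencil_pot, pellet_jar's own z axis and vertical below 0.3 rad); the robot touches nothing.
It fails at once if a loose thing beside the station is knocked over or shoved 60 mm or more (distance of any of pencil_pot, glue_gun, pellet_jar, tape from where it was at the start of the episode above 0.06 m or angle between any of pencil_pot, pellet_jar's own z axis and vertical above 0.6 rad).
It also fails if it takes over 40 s, if anything falls off the work surface, if the arm or the gripper's body presses on something with over 40 N, if the wrist force passes 120 N, or if a joint passes its speed limit or range.

## Robot

A 6-joint arm with a two-finger parallel gripper is mounted at the origin on the work surface. World frame = base frame: x ahead of the robot, y to its left, z up, the work surface at z = 0. Lengths are in m, angles in rad, forces in N, time in s.
With the tool pointing down it reaches from about 0.275 to 0.75 m from the base axis. Payload 10.2 kg.
Tool frame: the origin (TCP) lies on the centre line of the jaws, within the pads' length; the fingertips stand 11 mm ahead of it and the grasp point (between the pads) lies 8 mm behind it; z points along the fingers, y is the line along which they close (so a half turn about z gives the same grasp; the last joint's range is limited). The gripper opens to 85 mm and grips with 20 to 120 N. Pads are 22 mm wide; open, the fingers measure 114 mm over their backs; the gripper's body (76 mm by 85 mm) begins 54 mm behind the grasp point. The pads swing forward as they close: fully open they stand 13 mm farther back than shut.
Start: joints at [-1.4, 0.313, 1.498, -0, 1.331, -0.223], TCP at [0.201, -0.485, 0.212] pointing down, gripper open.
Joint ranges: [-2.94, 2.94], [-0.97, 2.17], [0.19, 2.56], [-1.23, 4.37], [0.02, 3.11], [-2.88, 2.88]. Speed limits (rad/s): [2.39, 2.39, 3.01, 3.14, 3.14, 3.14].

## Interface

Orientations are given as a rotation vector (axis times angle).
In Python, from bench import manip, cams gives the robot as it stands. The module is installed in compiled form; this text tells all that it offers.
- The arm moves only by the tool arm_command, never from a script. Its argument "moves" is a list of rows, each an object of numbers: "x", "y", "z": the shift along the tool's x, y, z in units of 25 mm (1.0 is 25 mm); "wx", "wy", "wz": the turn, a rotation vector about the tool's x, y, z in degrees; "gripper": the closure, from 0 (fully open) to 1 (shut). In form: [{"x": .., "y": .., "z": .., "wx": .., "wy": .., "wz": .., "gripper": ..}, ...]. A call has 1 to 20 rows; each row shifts and turns the commanded pose from where the row before left it, along the tool's axes as they then stand; what a row does not reach is not made up. A row lasts 1/12 s, in which the tool goes at most 41.7 mm and 7.16 degrees, less where a joint would pass 70% of its speed; a pose out of reach is approached as far as the arm can. A call is refused whole if a number of a shift passes 1 or a number of a turn 7.16, either way. A call with a gripper value outside its range is refused whole. The fingers move at their own pace and stop on an object; "force" is the grip in N (left out, the last holds). Time passes only in rows, so rows that do not move let the fingers close. It gives the time, the measured TCP pose, the force, the opening and the grip force at its end, in the units of the state.
- manip.state(): the state, without advancing time (a new reading comes with each control period).
- cams.capture(name): name is "side" or "top"; returns (picture, depth): 400x640x3 uint8, red, green, blue; 400x640 float32, m along the optical axis (not along the pixel's ray), 0 where there is no reading.
- cams.camera_params(name): a dict with "fx", "fy", "cx", "cy" (pixels), "distortion" ([k1, k2, p1, p2, k3] as OpenCV has them; the pictures are not rectified), "rvec" (rotation vector, rad) and "tvec" (3), from world to camera coordinates, as OpenCV has them. Camera axes: x right, y down, z forward; pixel columns grow to the right and rows downward; lengths in m; the calibration is good to about 2 mm. A picture is of the moment at which its call begins. camera_params takes no time and is no camera call.
- manip.hand_in(): hands the job in; it is judged then, once.
Trained networks look in the newest picture that a camera, given by its name, has taken for a name from the list of things; names that differ only in an ending like _2 or _b are one class to them, and where a whole thing is asked for, a point or a joint stands for the part that bears it (a point fixed in the world has none). Each returns a list of dicts, best first, with "p" (0 to 1); they miss things now and then, are a little off and sometimes report something else, mostly with a low value. They report only what shows in the picture. A call takes as long as a camera call. They do not tell look-alikes from the thing itself.
- cams.look_for(target, camera): "rect" ([left, top, right, bottom] in pixels, round what is visible of it).
- cams.place_of(target, camera): "uv" ([column, row] in pixels: a listed point, or the origin of a listed thing).
The state is a dict: "t": time; "qpos": joint angles; "joint_vel": joint speeds; "tau": joint torques, N m; "tool_pos": TCP position; "eef_rot": TCP orientation; "contact_force": force on the tool from outside, world axes, zero at the start; "wrist_torque": the same for the moment, N m; "finger_gap": finger opening in m; "grasp_force": force on a finger pad.
Only numpy, scipy, OpenCV 4.12 (cv2) and the standard library are available. Lean on these libraries where they do the work, as an engineer would, in place of code of your own. Each camera call takes 0.05 s, during which the arm holds its last target. There are 200 camera calls.

## Working session

There is one attempt and no reset: what is moved stays moved. The work goes in short steps, Python scripts to look and compute and a tool call to move; the robot and the scene stay as the last step left them, time stands still between calls to the robot, and variables do not carry over. Pictures are saved under pics/ and viewed, at most 10 in all, crops included, and the job is handed in when it is done.

Besides the shell and the picture viewer there is one more tool, called after "Emit:" as name([rows], argument=value, ...), one row to a line, values as JSON. arm_command: Moves the arm, as the interface text tells. Its arguments: {"type":"object","properties":{"moves":{"type":"array","items":{"type":"object","properties":{"x":{"type":"number"},"y":{"type":"number"},"z":{"type":"number"},"wx":{"type":"number"},"wy":{"type":"number"},"wz":{"type":"number"},"gripper":{"type":"number"}}}},"force":{"type":"number"}},"required":["moves"]}

```bash
mkdir -p pics; cat > h.py <<'E'
import numpy as np, cv2
from bench import manip, cams
def P(n):
    p=cams.camera_params(n);K=np.array([[p['fx'],0,p['cx']],[0,p['fy'],p['cy']],[0,0,1.]])
    return K,np.array(p['distortion'],float),cv2.Rodrigues(np.array(p['rvec'],float))[0],np.array(p['tvec'],float).ravel()
def ray(n,uv):
    K,D,R,t=P(n);u=cv2.undistortPoints(np.array([[uv]],float),K,D).ravel()
    return -R.T@t, R.T@np.array([u[0],u[1],1])
def atz(n,uv,z):
    c,d=ray(n,uv);return c+d*(z-c[2])/d[2]
def atd(n,uv,dep):
    c,d=ray(n,uv);return c+d*dep
def tri(uv1,uv2,n1='side',n2='top'):
    c1,d1=ray(n1,uv1);c2,d2=ray(n2,uv2)
    s=np.linalg.lstsq(np.c_[d1,-d2],c2-c1,rcond=None)[0];a=c1+s[0]*d1;b=c2+s[1]*d2
    return (a+b)/2,np.linalg.norm(a-b)
def proj(n,X):
    K,D,R,t=P(n);return cv2.projectPoints(np.array(X,float).reshape(-1,1,3),R,t,K,D)[0].reshape(-1,2)
E
python3 - <<'E'
from h import *
np.set_printoptions(precision=4,suppress=True)
ims=[]
for n in('side','top'):
    im,d=cams.capture(n);cv2.imwrite(f'pics/{n}0.png',im[...,::-1]);np.save(n+'d.npy',d)
    print(n,-P(n)[2].T@P(n)[3])
    for t in('pot_mouth','lid_top','dial_grip','two_dots','station','pencil_pot','glue_gun','pellet_jar','tape'):
        print(t,[(np.round(x['uv'],1).tolist(),round(x['p'],2)) for x in cams.place_of(t,n)][:4])
s=manip.state();print(s['t'],s['tool_pos'],s['eef_rot'],s['finger_gap'])
E
```

```text
side [0.4112 0.7547 0.6698]
pot_mouth [([317.7, 226.3], 0.65)]
lid_top [([317.1, 210.5], 0.7)]
dial_grip [([329.9, 177.0], 0.77)]
two_dots [([314.1, 176.4], 0.59), ([347.6, 176.6], 0.39)]
station [([328.0, 231.1], 0.89)]
pencil_pot [([275.1, 306.4], 0.84), ([322.1, 338.3], 0.78), ([330.9, 174.5], 0.6), ([319.2, 228.7], 0.42)]
glue_gun [([348.6, 175.7], 0.85), ([389.7, 226.8], 0.74)]
pellet_jar [([257.1, 240.7], 0.89), ([224.1, 282.1], 0.7)]
tape [([395.1, 229.4], 0.56)]
top [0.4454 0.0608 1.2436]
pot_mouth [([284.5, 201.6], 0.82)]
lid_top [([282.7, 201.5], 0.84)]
dial_grip [([351.8, 198.1], 0.8)]
two_dots [([356.1, 185.4], 0.82)]
station [([314.7, 203.3], 0.8)]
pencil_pot [([224.1, 184.8], 0.63), ([203.2, 230.6], 0.63)]
glue_gun [([399.5, 209.6], 0.87)]
pellet_jar [([241.4, 143.6], 0.96), ([287.4, 155.3], 0.61)]
tape [([333.6, 261.2], 0.85), ([403.4, 212.1], 0.24)]
1.0 [ 0.2014 -0.4848  0.2122] [ 3.0808  0.6146 -0.    ] 0.08566894401094821
```

View pics/side0.png

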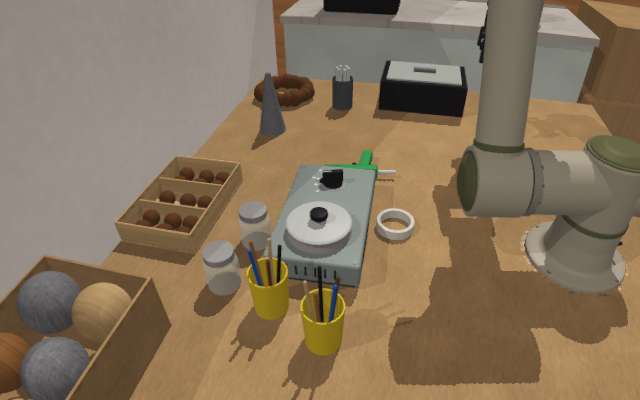

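View pics/top0.png

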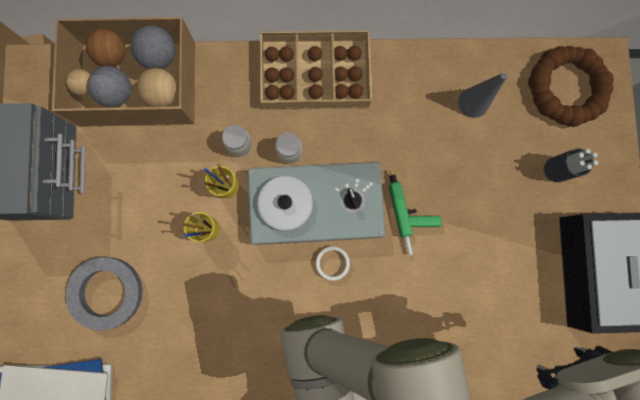

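The side view shows the station at about (330,220), with the lid grip at (318,213) and the dial at (331,178). In the top view the lid grip is at (285,202), the dial at (352,199) and the marks at (340–370,185). There is one lid and one dial. The look-alikes are the jars at top (236,141) and (289,148), of which the right one is meant, and the yellow pots at (221,181) and (200,227), of which the far one is meant. The grey pencil holder and the dark boxes don't matter.

```bash
python3 - <<'E'
from h import *
np.set_printoptions(precision=4,suppress=True)
print('lid',tri((317.1,210.5),(282.7,201.5)),'dial',tri((329.9,177),(351.8,198.1)),'mouth',tri((317.7,226.3),(284.5,201.6)))
print('twodots',atz('top',(356.1,185.4),.07),atz('side',(314.1,176.4),.07))
dt=np.load('topd.npy')
for uv in [(282,202),(285,202),(300,215),(270,215),(320,230),(330,180),(352,199)]: print(uv,atd('top',uv,dt[uv[1],uv[0]]))
# deck mask: points height 60..80mm
vv,uu=np.mgrid[140:270,230:410];K,D,R,t=P('top')
pts=np.stack([uu,vv],-1).reshape(-1,1,2).astype(float);u=cv2.undistortPoints(pts,K,D).reshape(-1,2)
dd=dt[140:270,230:410].ravel();X=(np.c_[u,np.ones(len(u))]*dd[:,None]-t)@R
m=(dd>0)&(X[:,2]>.062)&(X[:,2]<.078);img=(m.reshape(vv.shape)*255).astype('uint8')
n,l,st,_=cv2.connectedComponentsWithStats(img);k=1+st[1:,4].argmax();q=X[(l==k).ravel()]
print('rect',cv2.minAreaRect(q[:,:2].astype('float32')),np.median(q[:,2]))
g=X[(X[:,2]>.108)&(X[:,2]<.14)&(np.hypot(*(X[:,:2]-atz('top',(285,202),.12)[:2]).T)<.035)];print('grip',g.mean(0),np.median(g[:,2]),len(g))
ids=X[(X[:,2]>.088)&(X[:,2]<.106)&(np.hypot(*(X[:,:2]-atz('top',(285,202),.1)[:2]).T)<.09)];print('disc',cv2.minEnclosingCircle(ids[:,:2].astype('float32')),np.median(ids[:,2]))
a=cv2.imread('pics/top0.png')[160:240,245:405];b=cv2.imread('pics/side0.png')[155:235,290:390]
c=np.hstack([cv2.resize(a,None,fx=4,fy=4,interpolation=2),cv2.copyMakeBorder(cv2.resize(b[:50,:40],None,fx=4,fy=4,interpolation=2),0,120,0,0,0)]);cv2.imwrite('pics/c0.png',c)
E
```

```text
lid (array([0.5737, 0.1101, 0.1257]), np.float64(0.0030157568971625214)) dial (array([ 0.5837, -0.0656,  0.0885]), np.float64(0.0035178856576476756)) mouth (array([0.5764, 0.1071, 0.0798]), np.float64(0.0014018577706018155))
twodots [ 0.6174 -0.0801  0.07  ] [ 0.6306 -0.0864  0.07  ]
(282, 202) [0.5717 0.1119 0.1201]
(285, 202) [0.5713 0.1043 0.1219]
(300, 215) [0.5401 0.0678 0.0986]
(270, 215) [0.5415 0.1435 0.1002]
(320, 230) [0.5024 0.0171 0.0733]
(330, 180) [ 0.6331 -0.0122  0.0687]
(352, 199) [ 0.5775 -0.0643  0.1065]
rect ((0.5768847465515137, 0.025102287530899048), (0.20026272535324097, 0.35043224692344666), 2.0085718631744385) 0.07101755952313481
grip [0.5734 0.1049 0.122 ] 0.12252346031731115 180
disc ((0.5740969181060791, 0.10505840182304382), 0.07000245153903961) 0.10006787817871335
```

View pics/c0.png

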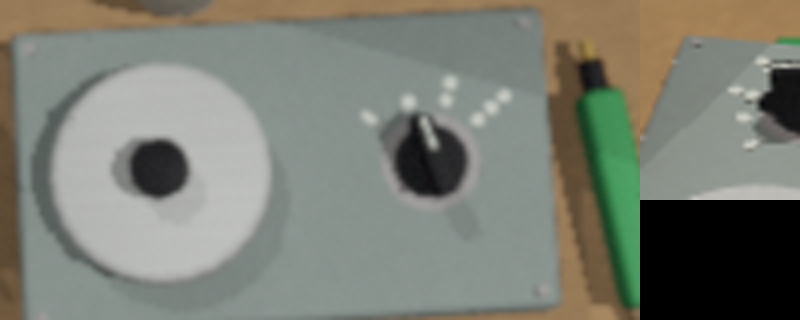

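The crop confirms it: the lid grip is at (0.574, 0.105), about 12 mm proud. The dial is at (0.580, −0.070) with its pointer at one dot, so it needs a 34° clockwise turn. I'll move above the lid with the gripper shut.

Emit:
arm_command([
  {"x": 0.5,"y": -0.35,"gripper": 1},
  {"x": 0.95,"y": -0.67,"gripper": 1},
  {"x": 0.95,"y": -0.67,"gripper": 1},
  {"x": 0.95,"y": -0.67,"gripper": 1},
  {"x": 0.95,"y": -0.67,"gripper": 1},
  {"x": 0.95,"y": -0.67,"gripper": 1},
  {"x": 0.95,"y": -0.67,"gripper": 1},
  {"x": 0.95,"y": -0.67,"gripper": 1},
  {"x": 0.95,"y": -0.67,"gripper": 1},
  {"x": 0.95,"y": -0.67,"gripper": 1},
  {"x": 0.95,"y": -0.67,"gripper": 1},
  {"x": 0.95,"y": -0.67,"gripper": 1},
  {"x": 0.95,"y": -0.67,"gripper": 1},
  {"x": 0.95,"y": -0.67,"gripper": 1},
  {"x": 0.95,"y": -0.67,"gripper": 1},
  {"x": 0.95,"y": -0.67,"gripper": 1},
  {"x": 0.95,"y": -0.67,"gripper": 1},
  {"x": 0.95,"y": -0.67,"gripper": 1},
  {"x": 0.95,"y": -0.67,"gripper": 1},
  {"x": 0.95,"y": -0.67,"gripper": 1},
])

```text
invalid input at $.moves[0]: expected keys x, y, z, wx, wy, wz, gripper
```

All seven keys are required in each row.

Emit:
arm_command([
  {"x": 0.5,"y": -0.35,"z": 0,"wx": 0,"wy": 0,"wz": 0,"gripper": 1},
  {"x": 0.95,"y": -0.67,"z": 0,"wx": 0,"wy": 0,"wz": 0,"gripper": 1},
  {"x": 0.95,"y": -0.67,"z": 0,"wx": 0,"wy": 0,"wz": 0,"gripper": 1},
  {"x": 0.95,"y": -0.67,"z": 0,"wx": 0,"wy": 0,"wz": 0,"gripper": 1},
  {"x": 0.95,"y": -0.67,"z": 0,"wx": 0,"wy": 0,"wz": 0,"gripper": 1},
  {"x": 0.95,"y": -0.67,"z": 0,"wx": 0,"wy": 0,"wz": 0,"gripper": 1},
  {"x": 0.95,"y": -0.67,"z": 0,"wx": 0,"wy": 0,"wz": 0,"gripper": 1},
  {"x": 0.95,"y": -0.67,"z": 0,"wx": 0,"wy": 0,"wz": 0,"gripper": 1},
  {"x": 0.95,"y": -0.67,"z": 0,"wx": 0,"wy": 0,"wz": 0,"gripper": 1},
  {"x": 0.95,"y": -0.67,"z": 0,"wx": 0,"wy": 0,"wz": 0,"gripper": 1},
  {"x": 0.95,"y": -0.67,"z": 0,"wx": 0,"wy": 0,"wz": 0,"gripper": 1},
  {"x": 0.95,"y": -0.67,"z": 0,"wx": 0,"wy": 0,"wz": 0,"gripper": 1},
  {"x": 0.95,"y": -0.67,"z": 0,"wx": 0,"wy": 0,"wz": 0,"gripper": 1},
  {"x": 0.95,"y": -0.67,"z": 0,"wx": 0,"wy": 0,"wz": 0,"gripper": 1},
  {"x": 0.95,"y": -0.67,"z": 0,"wx": 0,"wy": 0,"wz": 0,"gripper": 1},
  {"x": 0.95,"y": -0.67,"z": 0,"wx": 0,"wy": 0,"wz": 0,"gripper": 1},
  {"x": 0.95,"y": -0.67,"z": 0,"wx": 0,"wy": 0,"wz": 0,"gripper": 1},
  {"x": 0.95,"y": -0.67,"z": 0,"wx": 0,"wy": 0,"wz": 0,"gripper": 1},
  {"x": 0.95,"y": -0.67,"z": 0,"wx": 0,"wy": 0,"wz": 0,"gripper": 1},
  {"x": 0.95,"y": -0.67,"z": 0,"wx": 0,"wy": 0,"wz": 0,"gripper": 1},
])

```text
t: 2.67
tool_pos: [0.5048, -0.0035, 0.2123]
eef_rot: [3.081, 0.615, 0.0]
contact_force: [-0.3, -1.7, 0.0]
finger_gap: -0.0002
grasp_force: 0.0
```

Emit:
arm_command([
  {"x": 0.85,"y": -0.59,"z": 0,"wx": 0,"wy": 0,"wz": 0,"gripper": 1},
  {"x": 0.85,"y": -0.59,"z": 0,"wx": 0,"wy": 0,"wz": 0,"gripper": 1},
  {"x": 0.85,"y": -0.59,"z": 0.3,"wx": 0,"wy": 0,"wz": 0,"gripper": 1},
  {"x": 0.85,"y": -0.59,"z": 0.5,"wx": 0,"wy": 0,"wz": 0,"gripper": 1},
  {"x": 0.85,"y": -0.59,"z": 0.5,"wx": 0,"wy": 0,"wz": 0,"gripper": 1},
  {"x": 0,"y": 0,"z": 0.5,"wx": 0,"wy": 0,"wz": 0,"gripper": 1},
  {"x": 0,"y": 0,"z": 0.5,"wx": 0,"wy": 0,"wz": 0,"gripper": 1},
  {"x": 0,"y": 0,"z": 0.3,"wx": 0,"wy": 0,"wz": 0,"gripper": 1},
  {"x": 0,"y": 0,"z": 0.1,"wx": 0,"wy": 0,"wz": 0,"gripper": 1},
  {"x": 0,"y": 0,"z": 0,"wx": 0,"wy": 0,"wz": 0,"gripper": 1},
])

```text
t: 3.5
tool_pos: [0.5739, 0.1037, 0.1445]
eef_rot: [-3.081, -0.614, 0.001]
contact_force: [0.2, -0.4, 0.1]
finger_gap: -0.0
grasp_force: 0.0
```

Emit:
arm_command([
  {"x": 0,"y": 0,"z": 0.15,"wx": 0,"wy": 0,"wz": 0,"gripper": 1},
  {"x": 0,"y": 0,"z": 0.15,"wx": 0,"wy": 0,"wz": 0,"gripper": 1},
  {"x": 0,"y": 0,"z": 0.15,"wx": 0,"wy": 0,"wz": 0,"gripper": 1},
  {"x": 0,"y": 0,"z": 0.1,"wx": 0,"wy": 0,"wz": 0,"gripper": 1},
  {"x": 0,"y": 0,"z": 0.1,"wx": 0,"wy": 0,"wz": 0,"gripper": 1},
  {"x": 0,"y": 0,"z": 0.1,"wx": 0,"wy": 0,"wz": 0,"gripper": 1},
  {"x": 0,"y": 0,"z": 0.1,"wx": 0,"wy": 0,"wz": 0,"gripper": 1},
  {"x": 0,"y": 0,"z": 0.05,"wx": 0,"wy": 0,"wz": 0,"gripper": 1},
])

```text
t: 4.17
tool_pos: [0.5739, 0.104, 0.1218]
eef_rot: [-3.081, -0.615, 0.001]
contact_force: [0.2, 0.1, -0.1]
finger_gap: -0.0003
grasp_force: 0.0
```

```bash
python3 - <<'E'
from h import *
im,d=cams.capture('side');cv2.imwrite('pics/s1.png',cv2.resize(im[120:280,240:400,::-1],None,fx=3.6,fy=3.6,interpolation=2))
s=manip.state();print(s['t'],s['tool_pos'],s['contact_force'],s['tau'])
E
```

```text
4.2167 [0.57387281 0.10397017 0.12172601] [0.11001248 0.49871089 0.17962902] [ 2.47493328e-02 -4.97098124e+01 -2.48385322e+01  9.85514816e-04
 -1.53334276e-02 -2.07909108e-05]
```

View pics/s1.png

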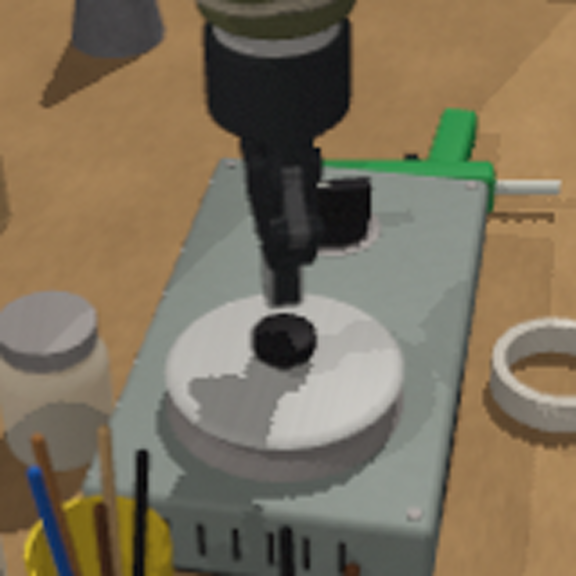

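```bash
python3 - <<'E'
from h import *
np.set_printoptions(precision=4,suppress=True)
for z in (.11,.12,.13,.14): print(z,proj('side',[.574,.104,z]),proj('top',[.574,.104,z]))
s,d=cams.capture('side');t,dt=cams.capture('top')
for uv in[(319,203),(319,198),(318,192),(319,211),(319,216),(300,225),(340,225)]: print(uv,d[uv[1],uv[0]],atd('side',uv,d[uv[1],uv[0]]))
print([(x['uv'],x['p']) for n in('side',) for x in cams.place_of('lid_top',n)])
print(manip.state()['qpos'])
E
```

```text
0.11 [[318.5322 214.5679]] [[285.3132 201.461 ]]
0.12 [[318.4373 210.8646]] [[285.1533 201.011 ]]
0.13 [[318.3411 207.1078]] [[284.9906 200.553 ]]
0.14 [[318.2436 203.2967]] [[284.8249 200.0867]]
(319, 203) 0.8346277 [0.5688 0.1186 0.1529]
(319, 198) 0.8324331 [0.5696 0.1143 0.1621]
(318, 192) 0.79813284 [0.5664 0.1342 0.1921]
(319, 211) 0.866194 [0.5727 0.1045 0.1203]
(319, 216) 0.85192376 [0.5688 0.1213 0.1213]
(300, 225) 0.86130774 [0.6063 0.1343 0.1013]
(340, 225) 0.8639488 [0.5264 0.1139 0.0981]
[([317.4, 212.2], 0.7)]
[-0.0215  0.5197  1.4364  0.      1.1852  1.1555]
```

The tip shows at about (319,203), roughly 28 mm higher than expected and clear of the grip at (319,214). The zero force agrees with that. I'll go down in stages and watch the force.

Emit:
arm_command([
  {"x": 0,"y": 0,"z": 0.15,"wx": 0,"wy": 0,"wz": 0,"gripper": 1},
  {"x": 0,"y": 0,"z": 0.15,"wx": 0,"wy": 0,"wz": 0,"gripper": 1},
  {"x": 0,"y": 0,"z": 0.1,"wx": 0,"wy": 0,"wz": 0,"gripper": 1},
  {"x": 0,"y": 0,"z": 0,"wx": 0,"wy": 0,"wz": 0,"gripper": 1},
])

```text
t: 4.7
tool_pos: [0.5737, 0.1039, 0.1114]
eef_rot: [-3.081, -0.615, 0.002]
contact_force: [-0.2, -0.1, -0.4]
finger_gap: 0.0001
grasp_force: 0.0
```

```bash
python3 - <<'E'
from h import *
np.set_printoptions(precision=4,suppress=True)
s,d=cams.capture('side');cv2.imwrite('pics/s2.png',cv2.resize(s[150:250,260:380,::-1],None,fx=5,fy=5,interpolation=2))
for r in range(186,224,2): print(r,atd('side',(319,r),d[r,319]),s[r,319])
E
```

```text
186 [0.5582 0.1583 0.2246] [27 29 30]
188 [0.5575 0.1612 0.2223] [31 31 35]
190 [0.5571 0.1635 0.2195] [27 26 28]
192 [0.5575 0.1623 0.214 ] [22 24 24]
194 [0.5598 0.153  0.2022] [21 22 23]
196 [0.5646 0.1339 0.1826] [24 25 25]
198 [0.57   0.1126 0.1607] [26 26 27]
200 [0.5693 0.1161 0.1585] [22 24 25]
202 [0.5698 0.1142 0.1519] [24 24 27]
204 [0.5692 0.1172 0.1492] [24 27 27]
206 [0.5696 0.1157 0.1428] [24 25 26]
208 [0.5701 0.1142 0.1364] [44 45 45]
210 [0.5735 0.101  0.12  ] [17 17 17]
212 [0.5722 0.1067 0.1195] [21 18 21]
214 [0.5704 0.1141 0.1204] [18 16 18]
216 [0.569  0.1205 0.1205] [20 21 21]
218 [0.5676 0.1265 0.1204] [19 19 19]
220 [0.5681 0.1248 0.1136] [18 16 17]
222 [0.5709 0.1138 0.0984] [53 52 50]
```

View pics/s2.png

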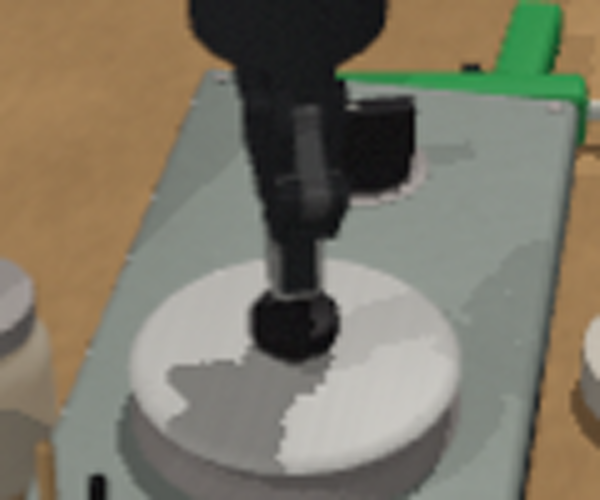

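The tip is now about 15 mm above the grip, which sits at image (295,325). The reported TCP height is evidently about 35 mm too low, so I'll go on by force.

Emit:
arm_command([
  {"x": 0,"y": 0,"z": 0.15,"wx": 0,"wy": 0,"wz": 0,"gripper": 1},
  {"x": 0,"y": 0,"z": 0.15,"wx": 0,"wy": 0,"wz": 0,"gripper": 1},
  {"x": 0,"y": 0,"z": 0.15,"wx": 0,"wy": 0,"wz": 0,"gripper": 1},
  {"x": 0,"y": 0,"z": 0.1,"wx": 0,"wy": 0,"wz": 0,"gripper": 1},
  {"x": 0,"y": 0,"z": 0.1,"wx": 0,"wy": 0,"wz": 0,"gripper": 1},
])

```text
t: 5.17
tool_pos: [0.5741, 0.104, 0.0966]
eef_rot: [3.081, 0.615, 0.001]
contact_force: [-4.6, -0.3, 9.6]
finger_gap: -0.0003
grasp_force: 4.6
```

Contact at 9.6 N, so the lid is sliding.

Emit:
arm_command([
  {"x": 0,"y": 0,"z": 0.08,"wx": 0,"wy": 0,"wz": 0,"gripper": 1},
  {"x": 0,"y": 0,"z": 0.08,"wx": 0,"wy": 0,"wz": 0,"gripper": 1},
  {"x": 0,"y": 0,"z": 0.08,"wx": 0,"wy": 0,"wz": 0,"gripper": 1},
  {"x": 0,"y": 0,"z": 0.05,"wx": 0,"wy": 0,"wz": 0,"gripper": 1},
])

```text
t: 5.5
tool_pos: [0.5742, 0.1039, 0.0908]
eef_rot: [3.08, 0.615, 0.002]
contact_force: [-11.9, -0.4, 29.3]
finger_gap: -0.0
grasp_force: 14.6
```

```bash
cat > m.py <<'E'
from h import *
np.set_printoptions(precision=4,suppress=True)
def disc(n):
    im,d=cams.capture(n);h,w=d.shape;K,D,R,t=P(n)
    vv,uu=np.mgrid[0:h,0:w];u=cv2.undistortPoints(np.stack([uu,vv],-1).reshape(-1,1,2).astype(float),K,D).reshape(-1,2)
    X=(np.c_[u,np.ones(len(u))]*d.ravel()[:,None]-t)@R
    r=np.hypot(X[:,0]-.574,X[:,1]-.105);g=im.reshape(-1,3).min(1)
    A=X[(r<.06)&(r>.03)&(X[:,2]>.075)&(X[:,2]<.108)&(d.ravel()>0)]
    B=X[(r<.018)&(X[:,2]>.104)&(X[:,2]<.13)]
    r2=(abs(X[:,0]-.5)<.015)&(abs(X[:,1]-.03)<.08);C=X[r2&(X[:,2]>.06)&(X[:,2]<.085)]
    print(n,'disc',np.median(A[:,2]),len(A),'knob',np.median(B[:,2]) if len(B) else None,len(B),'deck',np.median(C[:,2]))
    return im
E
python3 - <<'E'
from m import *
disc('side');disc('top');s=manip.state();print(s['tool_pos'],s['contact_force'],s['wrist_torque'])
E
```

```text
side disc 0.08721921804611255 1131 knob 0.11016955524312066 149 deck 0.06927332073437661
top disc 0.08865351987456442 159 knob None 0 deck 0.070698828756174
[0.5742 0.104  0.0908] [-8.5262 -0.6802 19.4904] [-0.0718  1.4348  0.0118]
```

The disc top reads 0.088 m in both views and the knob 0.110 m, with a steady 19 N, so the lid is home. The tip therefore stands about 20 mm above the reported TCP. Next I'll lift, move over the dial, half open and align to the bar.

Emit:
arm_command([
  {"x": 0,"y": 0,"z": -0.2,"wx": 0,"wy": 0,"wz": 0,"gripper": 1},
  {"x": 0,"y": 0,"z": -0.7,"wx": 0,"wy": 0,"wz": 0,"gripper": 1},
  {"x": 0,"y": 0,"z": -0.9,"wx": 0,"wy": 0,"wz": 0,"gripper": 1},
  {"x": -0.3,"y": 0.8,"z": 0,"wx": 0,"wy": 0,"wz": 0,"gripper": 0.5},
  {"x": -0.3,"y": 0.8,"z": 0,"wx": 0,"wy": 0,"wz": 0,"gripper": 0.5},
  {"x": -0.3,"y": 0.8,"z": 0,"wx": 0,"wy": 0,"wz": 0,"gripper": 0.5},
  {"x": -0.3,"y": 0.8,"z": 0,"wx": 0,"wy": 0,"wz": 0,"gripper": 0.5},
  {"x": -0.3,"y": 0.8,"z": 0,"wx": 0,"wy": 0,"wz": 0,"gripper": 0.5},
  {"x": -0.3,"y": 0.8,"z": 0,"wx": 0,"wy": 0,"wz": 0,"gripper": 0.5},
  {"x": -0.3,"y": 0.8,"z": 0,"wx": 0,"wy": 0,"wz": 0,"gripper": 0.5},
  {"x": -0.35,"y": 0.9,"z": 0,"wx": 0,"wy": 0,"wz": 0,"gripper": 0.5},
  {"x": 0,"y": 0,"z": 0,"wx": 0,"wy": 0,"wz": 3.4,"gripper": 0.5},
  {"x": 0,"y": 0,"z": 0,"wx": 0,"wy": 0,"wz": 0,"gripper": 0.5},
])

```text
t: 6.68
tool_pos: [0.5797, -0.0707, 0.1333]
eef_rot: [-3.099, -0.517, 0.001]
contact_force: [-0.2, 0.7, -0.1]
finger_gap: 0.0428
grasp_force: 0.0
```

```bash
python3 - <<'E'
from m import *
im=disc('side');disc('top');s=manip.state();print(s['tool_pos'],s['contact_force'],s['finger_gap'],s['eef_rot'])
cv2.imwrite('pics/s3.png',cv2.resize(im[110:260,260:400,::-1],None,fx=4,fy=4,interpolation=2))
p=s['tool_pos'];print(proj('side',[p,p+[0,0,.02],[.5802,-.0698,.107]]))
E
```

```text
side disc 0.0872250886730605 1188 knob 0.10902397120531328 143 deck 0.06921744254744959
top disc 0.08907658797869161 1287 knob 0.11081380534480328 159 deck 0.07125030684806939
[ 0.5797 -0.0693  0.1334] [0.2079 0.378  0.1107] 0.0426223555211552 [-3.097  -0.5252  0.0004]
[[332.5283 160.8636]
 [332.5311 153.6645]
 [332.3767 169.9846]]
```

View pics/s3.png

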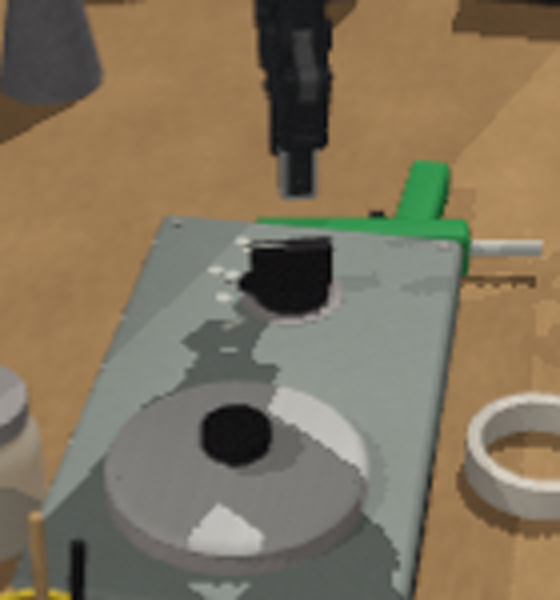

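The lid holds at 18 mm above the deck, which is home. The open fingers are above the dial, with the tip at about (334,159) full-frame, in line with the dial at (332,170). Now descend and close gently.

Emit:
arm_command([
  {"x": 0,"y": 0,"z": 0.5,"wx": 0,"wy": 0,"wz": 0,"gripper": 0.5},
  {"x": 0,"y": 0,"z": 0.5,"wx": 0,"wy": 0,"wz": 0,"gripper": 0.5},
  {"x": 0,"y": 0,"z": 0.5,"wx": 0,"wy": 0,"wz": 0,"gripper": 0.5},
  {"x": 0,"y": 0,"z": 0.4,"wx": 0,"wy": 0,"wz": 0,"gripper": 0.5},
  {"x": 0,"y": 0,"z": 0.4,"wx": 0,"wy": 0,"wz": 0,"gripper": 0.5},
  {"x": 0,"y": 0,"z": 0.3,"wx": 0,"wy": 0,"wz": 0,"gripper": 0.5},
  {"x": 0,"y": 0,"z": 0.05,"wx": 0,"wy": 0,"wz": 0,"gripper": 0.5},
  {"x": 0,"y": 0,"z": 0,"wx": 0,"wy": 0,"wz": 0,"gripper": 0.5},
], force=25)

```text
t: 7.45
tool_pos: [0.5798, -0.0694, 0.0672]
eef_rot: [-3.097, -0.523, 0.001]
contact_force: [0.2, 0.1, 0.3]
finger_gap: 0.0426
grasp_force: 0.0
```

```bash
python3 - <<'E'
from m import *
im,d=cams.capture('side')
cv2.imwrite('pics/s4.png',cv2.resize(im[130:210,280:390,::-1],None,fx=6,fy=6,interpolation=2))
for r in range(160,200,2): print(r,atd('side',(334,r),d[r,334]))
E
```

```text
160 [ 0.5639 -0.0081  0.1759]
162 [ 0.5655 -0.0161  0.1655]
164 [ 0.5642 -0.0097  0.1644]
166 [ 0.5646 -0.0115  0.1579]
168 [ 0.567  -0.0238  0.1443]
170 [ 0.5661 -0.0195  0.1418]
172 [ 0.5658 -0.0178  0.1375]
174 [ 0.57   -0.0387  0.1175]
176 [ 0.5693 -0.0357  0.1139]
178 [ 0.5691 -0.0348  0.1089]
180 [ 0.5694 -0.0363  0.102 ]
182 [ 0.5693 -0.0357  0.0967]
184 [ 0.5733 -0.0559  0.0761]
186 [ 0.5719 -0.0491  0.0751]
188 [ 0.5711 -0.045   0.0722]
190 [ 0.5698 -0.0388  0.0709]
192 [ 0.5685 -0.0321  0.07  ]
194 [ 0.5672 -0.026   0.0687]
196 [ 0.5656 -0.0178  0.0691]
198 [ 0.5636 -0.0079  0.0708]
```

View pics/s4.png

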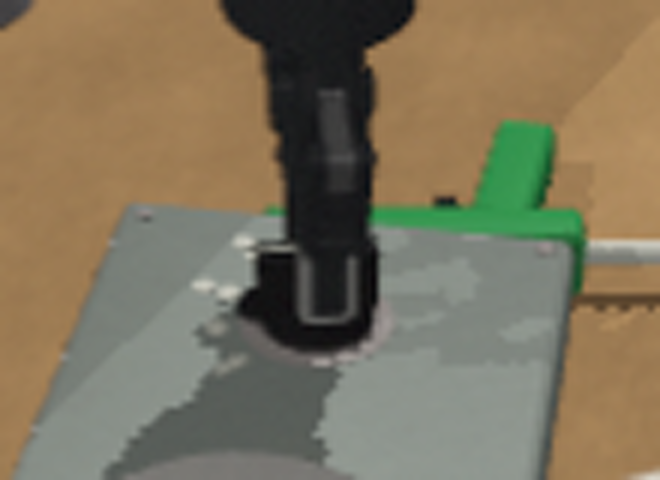

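The fingers straddle the bar at image (325,290), with the tip at z ≈ 0.095 and in line. Closing.

Emit:
arm_command([
  {"x": 0,"y": 0,"z": 0,"wx": 0,"wy": 0,"wz": 0,"gripper": 0.8},
  {"x": 0,"y": 0,"z": 0,"wx": 0,"wy": 0,"wz": 0,"gripper": 1},
  {"x": 0,"y": 0,"z": 0,"wx": 0,"wy": 0,"wz": 0,"gripper": 1},
  {"x": 0,"y": 0,"z": 0,"wx": 0,"wy": 0,"wz": 0,"gripper": 1},
  {"x": 0,"y": 0,"z": 0,"wx": 0,"wy": 0,"wz": 0,"gripper": 1},
], force=25)

```text
t: 7.92
tool_pos: [0.5797, -0.0685, 0.0682]
eef_rot: [-3.096, -0.523, -0.0]
contact_force: [-3.0, 5.9, 5.2]
finger_gap: 0.0139
grasp_force: 27.0
```

The bar is gripped (13.9 mm). Now turn it 35° clockwise.

Emit:
arm_command([
  {"x": 0,"y": 0,"z": 0,"wx": 0,"wy": 0,"wz": 5,"gripper": 1},
  {"x": 0,"y": 0,"z": 0,"wx": 0,"wy": 0,"wz": 5,"gripper": 1},
  {"x": 0,"y": 0,"z": 0,"wx": 0,"wy": 0,"wz": 5,"gripper": 1},
  {"x": 0,"y": 0,"z": 0,"wx": 0,"wy": 0,"wz": 5,"gripper": 1},
  {"x": 0,"y": 0,"z": 0,"wx": 0,"wy": 0,"wz": 5,"gripper": 1},
  {"x": 0,"y": 0,"z": 0,"wx": 0,"wy": 0,"wz": 5,"gripper": 1},
  {"x": 0,"y": 0,"z": 0,"wx": 0,"wy": 0,"wz": 5,"gripper": 1},
  {"x": 0,"y": 0,"z": 0,"wx": 0,"wy": 0,"wz": 0,"gripper": 1},
  {"x": 0,"y": 0,"z": 0,"wx": 0,"wy": 0,"wz": 0,"gripper": 1},
  {"x": 0,"y": 0,"z": 0,"wx": 0,"wy": 0,"wz": 0,"gripper": 1},
])

```text
t: 8.75
tool_pos: [0.5795, -0.0682, 0.0685]
eef_rot: [-3.11, 0.432, 0.002]
contact_force: [-4.6, 7.2, 9.8]
finger_gap: 0.0136
grasp_force: 29.6
```

Tool x is at −15.8°, and two dots lies at −15.2°. Release and lift.

Emit:
arm_command([
  {"x": 0,"y": 0,"z": 0,"wx": 0,"wy": 0,"wz": 0,"gripper": 0.5},
  {"x": 0,"y": 0,"z": 0,"wx": 0,"wy": 0,"wz": 0,"gripper": 0.5},
  {"x": 0,"y": 0,"z": 0,"wx": 0,"wy": 0,"wz": 0,"gripper": 0.5},
  {"x": 0,"y": 0,"z": -0.4,"wx": 0,"wy": 0,"wz": 0,"gripper": 0.5},
  {"x": 0,"y": 0,"z": -0.8,"wx": 0,"wy": 0,"wz": 0,"gripper": 0.5},
  {"x": 0,"y": 0,"z": -1,"wx": 0,"wy": 0,"wz": 0,"gripper": 0.5},
  {"x": 0,"y": 0,"z": -1,"wx": 0,"wy": 0,"wz": 0,"gripper": 0.5},
  {"x": 0,"y": 0,"z": -1,"wx": 0,"wy": 0,"wz": 0,"gripper": 0.5},
  {"x": -1,"y": 0,"z": -0.5,"wx": 0,"wy": 0,"wz": 0,"gripper": 0.5},
  {"x": -1,"y": 0,"z": 0,"wx": 0,"wy": 0,"wz": 0,"gripper": 0.5},
  {"x": -1,"y": 0,"z": 0,"wx": 0,"wy": 0,"wz": 0,"gripper": 0.5},
  {"x": -1,"y": 0,"z": 0,"wx": 0,"wy": 0,"wz": 0,"gripper": 0.5},
  {"x": -1,"y": 0,"z": 0,"wx": 0,"wy": 0,"wz": 0,"gripper": 0.5},
  {"x": -1,"y": 0,"z": 0,"wx": 0,"wy": 0,"wz": 0,"gripper": 0.5},
  {"x": 0,"y": 0,"z": 0,"wx": 0,"wy": 0,"wz": 0,"gripper": 0.5},
])

```text
t: 10.0
tool_pos: [0.4326, -0.0276, 0.1857]
eef_rot: [-3.112, 0.432, 0.001]
contact_force: [0.4, -0.4, -0.5]
finger_gap: 0.0425
grasp_force: 0.0
```

```bash
python3 - <<'E'
from m import *
disc('side');im=disc('top');s=manip.state();print(s['tool_pos'],s['contact_force'],s['t'])
cv2.imwrite('pics/t5.png',cv2.resize(im[125:285,190:440,::-1],None,fx=3.2,fy=3.2,interpolation=2))
E
```

```text
side disc 0.08723347897722648 1181 knob 0.1090866932804027 137 deck 0.06934309880604164
top disc 0.08921545533318516 1285 knob 0.11063591594718163 161 deck 0.07108442881300994
[ 0.4357 -0.0288  0.186 ] [ 0.1557 -0.406   0.3819] 10.1
```

View pics/t5.png

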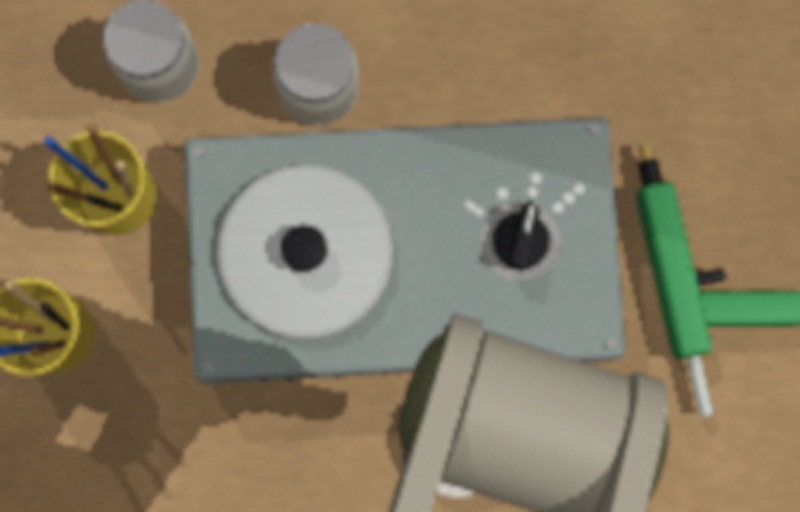

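The pointer at (530,215) now aims at the two-dot mark at (535,185). The lid is home, the jar, pencil pot and glue gun haven't moved, and the tape is partly under the arm but was never touched. Handing in.

```bash
python3 -c "
from bench import manip
print(manip.hand_in())"
```

```text
the job is handed in; nothing more can be done
None
```

I pressed the lid fully home, turned the dial to the two-dot mark, left the surrounding things where they stood and handed the job in; no verdict came back, but the last pictures show both in place.

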